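# Slide a forming die into its carrier and load the pair into the bench press

### The job

Slide the brass forming die into its blue carrier through the open mouth, its flange under the two lips, until it is fully home against the closed end; do this on the bench, away from the press. Then set the joined pair as one unit on the front of the press bed, mouth end first, and slide it between the guides under the ram until it is fully home against the yellow stop, and leave it there with the die still home in its carrier. Do not put the carrier into the press without the die, and leave the other things on the bench where they are.

Things in the scene. Friction and masses are not known exactly. Their poses are not given: they have to be found in the camera images.
- die: Loose forming die, 0.2-0.4 kg: steel flange 72 long (x) x 62 wide (y) x 8 mm thick, with a brass block 48 long (x) x 42 wide (y) centred on it from 8 to 48 mm height, dark ring on top. Origin: centre of the underside, z up. The same after half a turn: either end may go in first, long side along the carrier's x. Lies flat at any yaw.
- carrier: Loose blue carrier, 0.2-0.4 kg: low U-shaped fork without floor, 82 mm wide (y), 14.5 mm high, open at the mouth (+x), closed at the rear by a wall (x = -44.5 to -36.5 mm), with a tail behind. Origin: on the underside where the die's origin lies when home (within 1 mm); x to the mouth, z up. Slides if pushed; lifting the die in it lifts it by its lips, both staying about level.
- carrier_mouth (a point): Middle of the carrier's open mouth, at its underside, 40 mm from the carrier's origin along its x. The side walls' inner faces are 66 mm apart, opening to about 72 mm at the mouth. The die slides in here along the carrier's -x, its flange on the bench.
- carrier_lip (a point): Middle between the carrier's two inward lips, at their top, 14.5 mm above the underside (lip underside at 10.5 mm). 50 mm gap between the lips, which run from x = -36 to +34 mm of the carrier; the die's flange goes under them, its block stands up between them.
- carrier_tail (a point): Centre of the rear face of the red push plate (44 wide, 26 mm high) at the end of the carrier's tail bar (14 wide, 10 mm high): 90 mm behind the carrier's origin and 13 mm above its underside.
- press: Fixed green bench press. Origin on the bench straight below the ram; +x is the loading direction (away from the robot), z up. Steel bed 12 mm high, x = -165 to +55 mm, 130 mm wide, with two guide rails 10 mm high on it, inner faces 86 mm apart from x = -75 to +50 mm, flaring to about 108 mm apart at x = -115 mm. Post of radius 13 mm at y = +-82 mm each.
- press_head (a point): Centre of the crosshead's underside, 170 mm above the bench: crosshead 50 (press x) x 210 (y) x 50 mm high, bolts above it to 250 mm. The ram (radius 26 mm) hangs below it to 76 mm above the bench. A hand does not fit under it: the carrier is pushed in by its tail plate from the front.
- press_stop (a point): Middle of the yellow stop's face towards the robot, at bed height: 40 mm beyond the seat. The stop is 12 mm high, across the bed; the carrier's mouth ends rest on it when home.
- press_seat (a point): On the bed's top face (12 mm above the bench), straight below the ram: the carrier's origin lies here when home. Axes as the press's.
- press_setdown (a point): On the bed's top face, 112 mm before the seat: with the carrier's origin here its mouth lies in the flare of the guides, its tail overhangs the bed's front, and a hand holding the die block from above clears the crosshead. Axes as the press's.
- bowl: Dark wooden bowl, 96 mm across, 35 mm high; leave alone. Origin: centre of its underside.
- dish: Small steel dish, 64 mm across, 18 mm high; leave alone. Origin: centre of its underside.
- benchblock: Steel bench block 55 x 55 x 22 mm high; leave alone. Lies close beside the die, often on one of its long sides, where an open finger may not fit. Origin: centre of its underside.
- tin: Small can, yellow band, 46 mm across, 42 mm high; leave alone. Origin: centre of its underside.
- jar: Amber glass jar, 48 mm across, 62 mm high; leave alone. Origin: centre of its underside.
- screwdriver: Thin screwdriver with a red handle, 170 mm long, lying along its x; leave alone. Origin near its middle.
- hammer: Small hammer, 220 mm long, lying along its x; leave alone. Origin near its middle.
- domingblock: Dark steel doming block, 45 mm cube with a ring on top; leave alone. Origin: centre of its underside.
Things that resemble listed ones, but are neither listed nor needed, are in the scene too. Leave any red or turquoise look-alike of the die alone.

How it is judged:
On the way:
1. the die is fully home in the carrier, flange under the lips, while the carrier is on the bench away from the press (x of die in the frame of carrier between -0.005 and 0.005 m and y of die in the frame of carrier between -0.005 and 0.005 m and z of die in the frame of carrier between -0.005 and 0.006 m and angle between the x axis of die and the x axis of carrier, either way round below 0.1 rad and horizontal distance between carrier and press_seat above 0.15 m and height (world z) of carrier below 0.004 m), for 0.2 s.
At the end, for the whole second after the job is handed in: The carrier is home on the press bed: within 4 mm of the seat along and across the bed, 3 mm in height and 0.07 rad in direction, mouth towards the stop; the die is home in it within 5 mm along, across and 6 mm in height, and within 0.1 rad; both are at rest (x of die in the frame of carrier between -0.005 and 0.005 m and y of die in the frame of carrier between -0.005 and 0.005 m and z of die in the frame of carrier between -0.005 and 0.006 m and angle between the x axis of die and the x axis of carrier, either way round below 0.1 rad and x of carrier in the frame of press_seat between -0.004 and 0.005 m and y of carrier in the frame of press_seat between -0.004 and 0.004 m and z of carrier in the frame of press_seat between -0.003 and 0.003 m and angle between the x axis of carrier and the x axis of press_seat, either way round below 0.07 rad and x of carrier_tail in the frame of press_seat below -0.05 m and linear speed of each of die, carrier below 0.02 m/s and angle between die's own z axis and vertical below 0.08 rad); the robot touches nothing.
It fails at once if the carrier is on the press bed between the guides without the die in it (x of carrier in the frame of press_seat between -0.1 and 0.06 m and y of carrier in the frame of press_seat between -0.03 and 0.03 m and z of carrier in the frame of press_seat between -0.01 and 0.01 m and not (x of die in the frame of carrier between -0.01 and 0.014 m and y of die in the frame of carrier between -0.01 and 0.01 m and z of die in the frame of carrier between -0.012 and 0.012 m)).
It fails at once if another thing on the bench (bowl, dish, bench block, jar, screwdriver, tin, hammer, doming block) is moved by more than 30 mm (distance of any of bowl, dish, benchblock, jar, tin, screwdriver, hammer, domingblock from where it was at the start of the episode above 0.03 m).
It also fails if it takes over 58 s, if anything falls off the work surface, if the arm or the gripper's body presses on something with over 40 N, if the wrist force passes 120 N, or if a joint passes its speed limit or range.

### The arm

A 6-joint arm with a two-finger parallel gripper is mounted at the origin on the work surface. World frame = base frame: x ahead of the robot, y to its left, z up, the work surface at z = 0. Lengths are in m, angles in rad, forces in N, time in s.
With the tool pointing down it reaches from about 0.375 to 0.975 m from the base axis. Payload 3.8 kg.
Tool frame: the origin (TCP) lies midway between the tips of the shut fingers; the grasp point (between the pads) lies 19 mm behind it; z points along the fingers, y is the line along which they close (so a half turn about z gives the same grasp; the last joint's range is limited). The gripper opens to 85 mm and grips with 20 to 120 N. Pads are 22 mm wide; open, the fingers measure 114 mm over their backs; the gripper's body (76 mm by 85 mm) begins 54 mm behind the grasp point. The pads swing forward as they close: fully open they stand 13 mm farther back than shut.
Start: joints at [1.288, 0.264, 1.604, -0, 1.274, -0.037], TCP at [0.164, 0.655, 0.195] pointing down, gripper open.
Joint ranges: [-2.63, 2.63], [-0.94, 2.18], [0.31, 2.57], [-1.31, 4.45], [0, 2.66], [-2.55, 2.55]. Speed limits (rad/s): [2.57, 2.57, 3.14, 3.14, 3.14, 3.14].

### API

Orientations are given as a rotation vector (axis times angle).
In Python, from workcell import bot gives the robot as it stands.
- The arm moves only by the tool step_arm, never from a script. Its argument "motion" is a list of rows, each a list of 5 numbers: the finger opening in cm, from 0 to 8.54, then the shift along the tool's x, y, z in cm, then the turn about the tool's z in degrees. In form: [[claw, dx, dy, dz, twist], ...]. A call has 1 to 20 rows; each row is the pose to reach, as a shift and turn from the pose commanded when the call began, along the tool's axes at that moment; what a row does not reach only later rows make up. A row lasts 1/10 s, in which the tool goes at most 50 mm and 8.59 degrees, less where a joint would pass 70% of its speed; a pose out of reach is approached as far as the arm can. A call with a gripper value outside its range is refused whole. The fingers move at their own pace and stop on an object; "force" is the grip in N (left out, the last holds). Time passes only in rows, so rows that repeat a pose let the fingers close. It gives the time, the measured TCP pose, the force, the opening and the grip force at its end, in the units of the state.
- bot.read_state(): the state, without advancing time (a new reading comes with each control period).
- bot.read_camera(name): name is "scene" or "top" or "wrist"; returns (picture, depth): 400x640x3 uint8, red, green, blue; 400x640 float32, m along the optical axis (not along the pixel's ray), 0 where there is no reading.
- bot.calibration(name): a dict with "mtx" (3x3 intrinsics, pixels), "origin" and "orientation" of the camera in the world; the wrist camera has in their place "T_tool_cam" (4x4, takes a point from camera to tool coordinates, whose origin is the TCP and whose axes are the flange's). Camera axes: x right, y up, looking along -z (the intrinsics and any distortion apply to the point x, -y, -z); pixel columns grow to the right and rows downward; lengths in m; the calibration is good to about 2 mm. A picture is of the moment at which its call begins: read the wrist's pose just before it. calibration takes no time and is no camera call.
- bot.finish_job(): hands the job in; it is judged then, once.
The state is a dict: "time": time; "q": joint angles; "joint_vel": joint speeds; "joint_torque": joint torques, N m; "tool_pos": TCP position; "tcp_rot": TCP orientation; "wrist_force": force on the tool from outside, world axes, zero at the start; "torque": the same for the moment, N m; "width": opening from 0.0 (shut) to 1.0 (fully open); "grip_force": force on a finger pad.
Only numpy, scipy, OpenCV 4.12 (cv2) and the standard library are available. Lean on these libraries where they do the work, as an engineer would, in place of code of your own. Each camera call takes 0.05 s, during which the arm holds its last target. There are 200 camera calls.

## Working session

There is one attempt and no reset: what is moved stays moved. The work goes in short steps, Python scripts to look and compute and a tool call to move; the robot and the scene stay as the last step left them, time stands still between calls to the robot, and variables do not carry over. Pictures are saved under pics/ and viewed, at most 10 in all, crops included, and the job is handed in when it is done.

Besides the shell and the picture viewer there is one more tool, called after "Emit:" by a JSON object that holds its "name" and its "arguments". step_arm: Moves the arm, as the interface text tells. Its arguments: {"type":"object","properties":{"motion":{"type":"array","items":{"type":"array","items":{"type":"number"}}},"force":{"type":"number"}},"required":["motion"]}

```bash
mkdir -p pics; cat > h.py <<'E'
import numpy as np, cv2
from workcell import bot
from scipy.spatial.transform import Rotation as R
def rot(o):
    o=np.array(o,float)
    return o if o.shape==(3,3) else R.from_rotvec(o).as_matrix()
def pose(name,st=None):
    c=bot.calibration(name); K=np.array(c["mtx"])
    if name=="wrist":
        st=st or bot.read_state(); T=np.eye(4); T[:3,:3]=rot(st["tcp_rot"]); T[:3,3]=st["tool_pos"]
        T=T@np.array(c["T_tool_cam"])
    else:
        T=np.eye(4); T[:3,:3]=rot(c["orientation"]); T[:3,3]=c["origin"]
    return K,T
def cloud(name):
    st=bot.read_state(); K,T=pose(name,st); im,d=bot.read_camera(name)
    v,u=np.mgrid[:400,:640]; x=(u-K[0,2])/K[0,0]*d; y=(v-K[1,2])/K[1,1]*d
    P=np.stack([x,-y,-d],-1)@T[:3,:3].T+T[:3,3]; P[d==0]=np.nan
    return im,d,P
def save(n,im): cv2.imwrite("pics/"+n,im[...,::-1])
E
python3 - <<'E'
from h import *
for n in("top","scene"):
    im,d,P=cloud(n); save(n+"0.png",im); np.savez(n+"0.npz",im=im,P=P)
    c=bot.calibration(n); print({k:np.round(v,3).tolist() if not isinstance(v,str) else v for k,v in c.items()})
print({k:np.round(v,3).tolist() for k,v in bot.calibration("wrist").items()})
print(bot.read_state())
E
```

```text
{'mtx': [[440.436, 0.0, 314.829], [0.0, 440.436, 198.753], [0.0, 0.0, 1.0]], 'origin': [0.408, -0.008, 1.321], 'orientation': [0.107, -0.114, -1.561]}
{'mtx': [[470.877, 0.0, 316.18], [0.0, 470.877, 200.529], [0.0, 0.0, 1.0]], 'origin': [1.617, -0.533, 1.039], 'orientation': [0.803, 0.487, 1.029]}
{'mtx': [[324.9, 0.0, 318.873], [0.0, 324.9, 202.341], [0.0, 0.0, 1.0]], 'T_tool_cam': [[0.001, 0.955, 0.296, 0.076], [1.0, -0.001, -0.0, -0.0], [0.0, 0.296, -0.955, -0.179], [0.0, 0.0, 0.0, 1.0]]}
{'time': 0.1, 'q': array([ 1.28808017e+00,  2.64709356e-01,  1.60521740e+00,  1.98841447e-05,
        1.27370772e+00, -3.69087698e-02]), 'joint_vel': array([ 0.00118604, -0.00160784, -0.00061673, -0.00016608, -0.00066189,
       -0.00201726]), 'joint_torque': array([ 2.36224651e-04, -5.16699743e+01, -3.68595994e+01, -1.11350876e-04,
        6.11700467e-03,  1.84974186e-05]), 'tool_pos': array([0.16405198, 0.65401262, 0.19367617]), 'tcp_rot': array([-0.38510879, -3.11755133,  0.00316133]), 'wrist_force': array([-0.12435393,  0.65095011,  0.25682242]), 'torque': array([-0.00542956,  0.04094753,  0.00566464]), 'grip_force': 0.0, 'width': 0.9994959010323192}
```

View pics/top0.png

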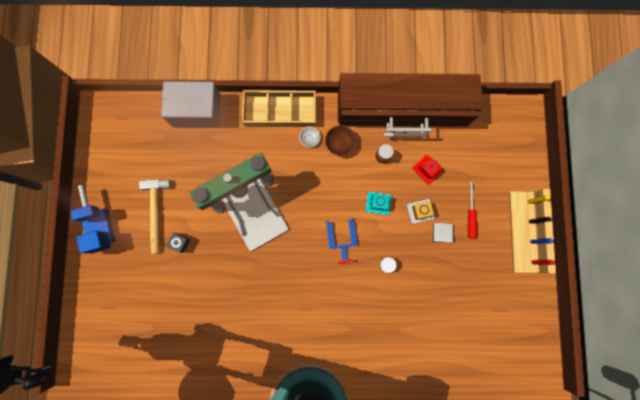

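View pics/scene0.png

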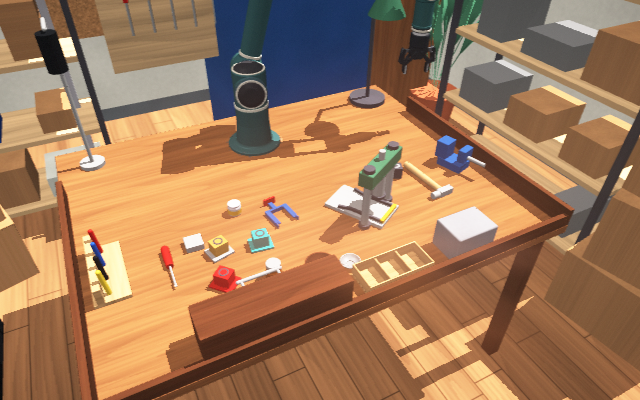

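The top view shows candidates for the die: brass on a steel flange at (422,210), turquoise look-alike at (379,203), and red look-alike at (428,169). I choose the brass one. The bench block is at (443,232), the carrier at (343,238) with its mouth up, and the press at (240,205).

```bash
python3 - <<'E'
from h import *
z=np.load("top0.npz"); im,P=z["im"],z["P"]
hsv=cv2.cvtColor(im,cv2.COLOR_RGB2HSV)
a=im[150:280,300:480]; b=im[140:260,180:310]
def med(u,v): return np.round(np.nanmedian(P[v-1:v+2,u-1:u+2].reshape(-1,3),0),4)
for n,(u,v) in dict(die=(423,210),block=(443,232),turq=(379,203),tin=(389,265),bedL=(232,222),bed=(262,232),bench=(300,220),plate=(345,261),head=(228,178)).items(): print(n,med(u,v))
def rect(m,zlo,zhi,nm):
    q=P[m&(P[...,2]>zlo)&(P[...,2]<zhi)][:,:2].astype(np.float32)
    r=cv2.minAreaRect(q); print(nm,len(q),np.round(r[0],4),np.round(r[1],4),round(r[2],2)); 
win=lambda u0,v0,u1,v1:np.pad(np.ones((v1-v0,u1-u0),bool),((v0,400-v1),(u0,640-u1)))
rect(win(404,194,438,224),.03,.06,"dieblk"); rect(win(404,194,436,222),.004,.06,"die all")
rect(win(430,220,458,246),.015,.03,"bblock")
blue=(hsv[...,0]>105)&(hsv[...,0]<130)&(hsv[...,1]>120)&win(315,205,370,275)
rect(blue,.0,.03,"carrier"); save("mask.png",np.dstack([blue*255]*3))
# bed
rect(win(180,140,310,260),.008,.0165,"bed")
save("crop0.png",np.hstack([cv2.resize(im[180:280,310:470],(480,300),interpolation=cv2.INTER_CUBIC),cv2.resize(im[140:260,180:300],(300,300),interpolation=cv2.INTER_CUBIC)]))
E
```

```text
die [ 0.5571 -0.329   0.0478]
block [ 0.4956 -0.3921  0.0223]
turq [ 0.577  -0.2003  0.0489]
tin [ 0.3984 -0.2278  0.0411]
bedL [ 0.5228  0.2348 -0.0009]
bed [0.4926 0.1427 0.0124]
bench [0.5299 0.0308 0.0014]
plate [ 0.4089 -0.1025  0.0238]
head [0.6097 0.2024 0.2494]
dieblk 259 [ 0.5601 -0.3293] [0.042  0.0494] 13.68
die all 497 [ 0.5694 -0.3286] [0.0808 0.0959] 3.55
bblock 359 [ 0.4957 -0.3915] [0.0574 0.0536] 89.86
carrier 298 [ 0.4704 -0.0966] [0.1112 0.0807] 8.32
bed 2108 [0.5911 0.1911] [0.3511 0.388 ] 2.87[ WARN:0@0.158] global loadsave.cpp:1063 imwrite_ Unsupported depth image for selected encoder is fallbacked to CV_8U.
```

View pics/crop0.png

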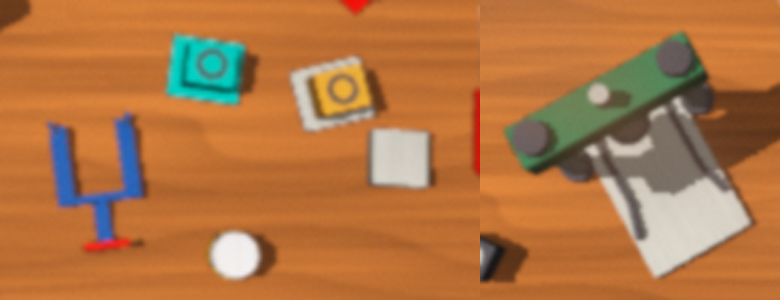

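The crop confirms the choice: the brass block with its ring sits on a grey flange at crop (342,90), with the bench block beside it. The carrier is at (95,170), with its mouth toward the top. Next I move over the middle for a close wrist view.

```bash
cat >> h.py <<'E'
def go(x,y,z,th=None):
    """cm/deg row to reach world point with tool y at world angle th (deg)"""
    st=bot.read_state(); M=rot(st["tcp_rot"]); d=M.T@(np.array([x,y,z])-st["tool_pos"])*100
    a=np.degrees(np.arctan2(M[1,1],M[0,1])); t=0 if th is None else -(th-a)
    print("now",np.round(st["tool_pos"],4),"thy",round(a,2),"t",round(st["time"],2),"w",round(st["width"],3),"F",np.round(st["wrist_force"],1),"| row",np.round(d,2),round(t,2))
E
python3 -c "
from h import *
go(.50,-.17,.25,-76.3)"
```

```text
now [0.1641 0.654  0.1937] thy 75.92 t 0.1 w 0.999 F [-0.1  0.7  0.3] | row [-52.64 -71.76  -5.49] 152.22
```

Emit:
{"name": "step_arm", "arguments": {"motion": [[8.5,-10,-5,-5.5,30],[8.5,-52.5,-71.8,-5.5,152],[8.5,-52.5,-71.8,-5.5,152],[8.5,-52.5,-71.8,-5.5,152],[8.5,-52.5,-71.8,-5.5,152],[8.5,-52.5,-71.8,-5.5,152],[8.5,-52.5,-71.8,-5.5,152],[8.5,-52.5,-71.8,-5.5,152],[8.5,-52.5,-71.8,-5.5,152],[8.5,-52.5,-71.8,-5.5,152],[8.5,-52.5,-71.8,-5.5,152],[8.5,-52.5,-71.8,-5.5,152],[8.5,-52.5,-71.8,-5.5,152],[8.5,-52.5,-71.8,-5.5,152],[8.5,-52.5,-71.8,-5.5,152],[8.5,-52.5,-71.8,-5.5,152],[8.5,-52.5,-71.8,-5.5,152],[8.5,-52.5,-71.8,-5.5,152],[8.5,-52.5,-71.8,-5.5,152],[8.5,-52.5,-71.8,-5.5,152]]}}

```text
time: 2.1
tool_pos: [0.4983, -0.1702, 0.249]
tcp_rot: [-3.117, -0.378, 0.003]
wrist_force: [-0.7, 0.6, 0.1]
width: 0.995
grip_force: 0.0
```

```bash
python3 - <<'E'
from h import *
im,d,P=cloud("wrist"); save("w1.png",im); np.savez("w1.npz",im=im,P=P)
E
```

```text
(no output)
```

View pics/w1.png

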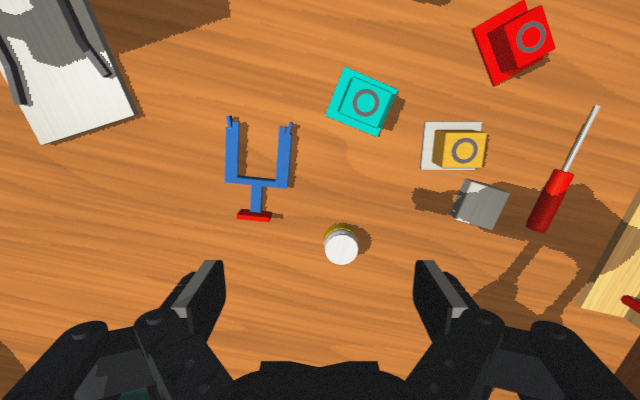

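The wrist view shows the brass die at (460,148), the carrier at (258,165) with its mouth up, turquoise at (365,102), the bench block at (482,204), and the tin at (342,245).

```bash
cat >> h.py <<'E'
def box(u0,v0,u1,v1):
    m=np.zeros((400,640),bool); m[v0:v1,u0:u1]=1; return m
def rect(P,m,lo,hi,nm):
    q=P[m&(P[...,2]>lo)&(P[...,2]<hi)][:,:2]; q=q[~np.isnan(q).any(1)]
    r=cv2.minAreaRect((q*1000).astype(np.float32)); print(nm,len(q),np.round(r[0],1),np.round(r[1],1),round(r[2],2)); return q
E
python3 - <<'E'
from h import *
z=np.load("w1.npz"); im,P=z["im"],z["P"]
hsv=cv2.cvtColor(im,cv2.COLOR_RGB2HSV)
print("bench z",np.nanmedian(P[180:220,300:320,2]))
rect(P,box(415,115,495,175),.043,.053,"die top"); rect(P,box(415,115,495,175),.004,.053,"die all")
rect(P,box(445,175,515,235),.018,.027,"bblock"); rect(P,box(320,60,400,140),.04,.055,"turq")
blue=(hsv[...,0]>100)&(hsv[...,0]<130)&(hsv[...,1]>110)&box(215,105,300,225)
q=rect(P,blue,.009,.02,"carrier upper"); 
red=((hsv[...,0]<8)|(hsv[...,0]>172))&(hsv[...,1]>170)&box(230,205,285,225)
rect(P,red,.018,.03,"plate")
ys=blue&box(215,105,300,178)
for s,b in(("L",box(215,115,245,176)),("R",box(270,115,300,176))):
    q=rect(P,blue&b,.009,.02,"prong"+s); print(cv2.fitLine((q*1000).astype(np.float32),cv2.DIST_HUBER,0,.01,.01).ravel(),q[:,0].max())
E
```

```text
bench z 0.00042291308985653586
die top 1506 [ 558.7 -328.4] [41.  48.4] 13.99
die all 2983 [ 558.4 -328.6] [61.5 72.4] 13.9
bblock 1700 [ 494.2 -390.2] [56.9 55. ] 87.29
turq 1678 [ 581.8 -202.2] [48.1 42. ] 82.24
carrier upper 1989 [471.6 -93.3] [122.3  81.3] 7.72
plate 217 [ 407.5 -102. ] [ 7.2 43.6] 8.52
prongL 688 [490.8 -57.5] [74.7 15.6] 7.89
[ 9.9034476e-01  1.3862650e-01  4.8905402e+02 -5.8139618e+01] 0.5270639378469169
prongR 574 [ 503.1 -122.4] [67.6 15. ] 7.91
[ 9.91611719e-01  1.29252419e-01  5.00352722e+02 -1.22993164e+02] 0.5374979086414563
```

```bash
python3 -c "
from h import *
go(.5585,-.3285,.018,-76.1)"
```

```text
now [ 0.4981 -0.1691  0.2491] thy -76.09 t 2.15 w 0.997 F [-0.   0.6 -0.1] | row [ 2.06 16.96 23.08] 0.01
```

Emit:
{"name": "step_arm", "arguments": {"motion": [[7.5,2.1,17,10,0],[7.5,2.1,17,10,0],[7.5,2.1,17,10,0],[7.5,2.1,17,14,0],[7.5,2.1,17,16,0],[7.5,2.1,17,18,0],[7.5,2.1,17,20,0],[7.5,2.1,17,21.5,0],[7.5,2.1,17,23,0],[7.5,2.1,17,23.1,0],[7.5,2.1,17,23.1,0]]}}

```text
time: 3.25
tool_pos: [0.5602, -0.3289, 0.0191]
tcp_rot: [3.118, 0.382, 0.0]
wrist_force: [0.1, 0.0, 0.2]
width: 0.878
grip_force: 0.0
```

Emit:
{"name": "step_arm", "arguments": {"motion": [[4,0,0,0,0],[4,0,0,0,0],[4,0,0,0,0],[4,0,0,0,0],[4,0,0,0,0],[4,0,0,0,0]], "force": 60}}

```text
time: 3.85
tool_pos: [0.56, -0.3295, 0.0189]
tcp_rot: [3.118, 0.38, 0.0]
wrist_force: [0.1, -0.9, -0.8]
width: 0.469
grip_force: 0.0
```

```bash
python3 -c "
from h import *
print(bot.read_state()['grip_force'])
go(.584,-.078,.05,7.8)"
```

```text
0.0
now [ 0.56   -0.3295  0.0189] thy -76.09 t 3.85 w 0.469 F [ 0.1 -0.9 -0.8] | row [  8.37 -23.83  -3.11] -83.89
```

Emit:
{"name": "step_arm", "arguments": {"motion": [[3,0,0,0,0],[3,0,0,0,0],[3,0,0,0,0]], "force": 60}}

```text
time: 4.15
tool_pos: [0.56, -0.3294, 0.0188]
tcp_rot: [-3.118, -0.38, 0.0]
wrist_force: [0.4, -0.5, -1.1]
width: 0.355
grip_force: 0.0
```

```bash
python3 - <<'E'
from h import *
im,d,P=cloud("wrist"); save("w2.png",im)
print(bot.read_state()['grip_force'],bot.read_state()['width'])
E
```

```text
0.0 0.3478641366962988
```

View pics/w2.png

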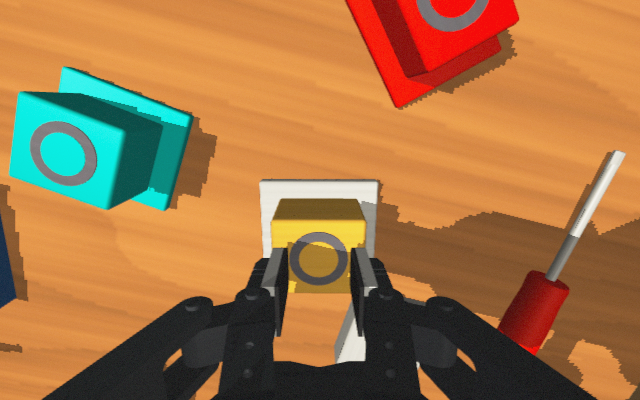

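```bash
python3 - <<'E'
from h import *
im,d,P=cloud("wrist"); hsv=cv2.cvtColor(im,cv2.COLOR_RGB2HSV)
br=(hsv[...,0]>18)&(hsv[...,0]<32)&(hsv[...,1]>140)&box(260,190,380,300)
q=P[br]; print(np.nanpercentile(q[:,2],[5,50,95])); rect(P,br,.043,.056,"top")
dark=(im.max(2)<90)&box(225,240,410,345)
st=bot.read_state(); M=rot(st["tcp_rot"])
L=(P-st["tool_pos"])@M  # tool coords
for u,v in [(280,255),(280,280),(280,310),(360,255),(360,280),(360,310),(318,258),(318,225),(318,330),(250,290)]: print(u,v,im[v,u],np.round(L[v,u]*1000,1),np.round(P[v,u]*1000,1))
im,d,P=cloud("top"); rect(P,box(404,194,438,224),.043,.056,"dietop from top cam")
print(st["width"],st["q"])
E
```

```text
[0.01954213 0.04803947 0.04963108]
top 4141 [ 558.9 -329.2] [42.1 47.4] 13.43
280 255 [105 104  99] [ 10.1 -17.2 -48.7] [ 565.7 -310.3   67.6]
280 280 [30 31 31] [  8.9 -15.  -67.8] [ 565.  -312.7   86.6]
280 310 [31 30 36] [ -2.9 -15.2 -70.3] [ 553.6 -315.4   89.1]
360 255 [101 101  96] [ 10.   18.3 -48.4] [ 574.1 -344.8   67.2]
360 280 [38 37 38] [  9.7  15.8 -69. ] [ 573.2 -342.4   87.9]
360 310 [52 53 50] [  0.2  15.5 -74.6] [ 563.9 -344.4   93.4]
318 258 [167 125  47] [ -0.9  -0.4 -29.9] [ 559.  -329.2   48.7]
318 225 [246 217  71] [ 16.6  -0.4 -28.9] [ 576.  -325.    47.7]
318 330 [219 141  70] [-82.8  -0.5  17.7] [ 479.5 -348.8    1.1]
250 290 [29 36 36] [ 13.1 -23.7 -81.3] [ 567.  -303.3  100.2]
dietop from top cam 33 [ 556.6 -314.6] [42.3 15.1] 11.1
0.35199298350477753 [-5.70026977e-01  3.72175564e-01  1.80929127e+00 -3.59613599e-05
  9.60206077e-01  7.57842153e-01]
```

```bash
python3 - <<'E'
from h import *
K,_=pose("wrist"); T=np.linalg.inv(np.array(bot.calibration("wrist")["T_tool_cam"]))
for p in [(11,17,0),(11,17,-19),(11,17,-30),(11,17,-48),(0,0,-30)]:
    c=T@np.array([*np.array(p)/1000,1]); c=c[:3]*[1,-1,-1]; print(p,np.round((K@c/c[2])[:2]))
im,d,P=cloud("wrist"); st=bot.read_state(); L=(P-st["tool_pos"])@rot(st["tcp_rot"])*1000
for v in range(236,300,6): print(v,im[v,284],np.round(L[v,284],0),im[v,374],np.round(L[v,374],0))
print(st["width"],st["grip_force"])
E
```

```text
(11, 17, 0) [348. 216.]
(11, 17, -19) [351. 228.]
(11, 17, -30) [353. 236.]
(11, 17, -48) [357. 253.]
(0, 0, -30) [319. 256.]
236 [243 205  72] [ 11. -17. -29.] [136 127 113] [-6. 35. 10.]
242 [243 205  69] [  8. -17. -29.] [129 114  99] [-11.  36.  13.]
248 [35 36 35] [ 10. -16. -41.] [120 103  84] [-19.  37.  20.]
254 [34 30 29] [ 10. -16. -48.] [139 105  77] [-23.  37.  18.]
260 [31 31 30] [ 10. -15. -52.] [35 37 31] [  7.  25. -47.]
266 [31 28 29] [  7. -15. -53.] [33 33 36] [  6.  24. -51.]
272 [24 24 23] [  4. -15. -53.] [47 48 48] [  7.  23. -58.]
278 [32 24 25] [nan nan nan] [104 102 100] [ 10.  21. -69.]
284 [26 29 23] [ -0. -15. -56.] [102 102  96] [ 11.  20. -73.]
290 [31 30 35] [ -3. -15. -56.] [36 36 37] [ 11.  20. -78.]
296 [31 26 25] [ -6. -15. -57.] [31 27 30] [ 12.  19. -83.]
0.3554061924722065 0.0
```

```bash
python3 - <<'E'
from h import *
z=np.load("w1.npz"); im,P=z["im"],z["P"]
M=R.from_rotvec([-3.117,-.378,.003]).as_matrix(); L=(P-np.array([.4981,-.1691,.249]))@M*1000
m=(L[...,2]<-25)&(L[...,2]>-140)&(np.abs(L[...,1])<75)
q=L[m]; print(len(q)); 
for s in(-1,1):
    k=q[(q[:,1]*s>0)]; k=k[np.argsort(-k[:,2])][:60:6]; print(np.round(k).tolist())
for u,v in[(215,262),(205,265),(430,262),(222,262),(418,275)]: print(u,v,im[v,u],np.round(L[v,u]))
E
```

```text
39771
[[2.0, -42.0, -49.0], [3.0, -42.0, -50.0], [-10.0, -42.0, -50.0], [5.0, -42.0, -50.0], [-3.0, -42.0, -50.0], [2.0, -42.0, -51.0], [-3.0, -41.0, -51.0], [-7.0, -42.0, -51.0], [2.0, -41.0, -52.0], [-6.0, -41.0, -52.0]]
[[-7.0, 44.0, -49.0], [-7.0, 44.0, -50.0], [2.0, 44.0, -50.0], [3.0, 43.0, -50.0], [5.0, 44.0, -51.0], [-3.0, 44.0, -51.0], [6.0, 43.0, -51.0], [2.0, 43.0, -51.0], [-8.0, 43.0, -52.0], [-5.0, 43.0, -52.0]]
215 262 [48 48 43] [ 11. -42. -57.]
205 265 [92 90 86] [ 10. -46. -59.]
430 262 [75 74 70] [ 11.  48. -56.]
222 262 [92 65 43] [  7. -42. -50.]
418 275 [24 26 26] [  4.  44. -56.]
```

The depth image shows the finger tips about 40 mm short of the reported TCP, so they closed above the block without touching it. I'll reopen, lower by the measured amount in stages and watch the force.

Emit:
{"name": "step_arm", "arguments": {"motion": [[7.5,0,0,0,0],[7.5,0,0,0,0],[7.5,0,0,0,0],[7.5,0,0,0,0],[7.5,0,0,0,0],[7.5,0,0,1,0],[7.5,0,0,2,0],[7.5,0,0,2.8,0],[7.5,0,0,3.5,0],[7.5,0,0,3.5,0]]}}

```text
time: 5.35
tool_pos: [0.5586, -0.3285, -0.0182]
tcp_rot: [-3.116, -0.38, 0.004]
wrist_force: [0.1, 1.0, 0.9]
width: 0.877
grip_force: 0.0
```

Emit:
{"name": "step_arm", "arguments": {"motion": [[7.5,0,0,0.4,0],[7.5,0,0,0.8,0],[7.5,0,0,0.8,0]]}}

```text
time: 5.65
tool_pos: [0.5598, -0.3292, -0.0246]
tcp_rot: [-3.118, -0.381, 0.001]
wrist_force: [-0.2, 0.4, -0.4]
width: 0.878
grip_force: 0.0
```

Emit:
{"name": "step_arm", "arguments": {"motion": [[4,0,0,0,0],[4,0,0,0,0],[4,0,0,0,0],[4,0,0,0,0],[4,0,0,0,0],[4,0,0,0,0]], "force": 60}}

```text
time: 6.25
tool_pos: [0.5605, -0.3297, -0.0235]
tcp_rot: [3.118, 0.38, 0.001]
wrist_force: [0.4, -0.2, 3.7]
width: 0.552
grip_force: 63.7
```

```bash
python3 - <<'E'
from h import *
im,d,P=cloud("wrist"); st=bot.read_state(); L=(P-st["tool_pos"])@rot(st["tcp_rot"])*1000
print(st['grip_force'],st["width"])
hsv=cv2.cvtColor(im,cv2.COLOR_RGB2HSV)
br=(hsv[...,0]>18)&(hsv[...,0]<32)&(hsv[...,1]>140)&box(250,190,390,360)
print(np.nanpercentile(P[br][:,2],[5,50,95])); 
go(.584,-.078,.04,7.8)
E
```

```text
63.79023313522339 0.5531960446172101
[0.01913372 0.04803725 0.04946539]
now [ 0.5605 -0.3297 -0.0235] thy -76.08 t 6.3 w 0.553 F [-0.2 -0.5  3.9] | row [  8.34 -23.86  -6.36] -83.88
```

Emit:
{"name": "step_arm", "arguments": {"motion": [[4,0,0,-2,0],[4,0,0,-5,0],[4,0,0,-8,0],[4,0,0,-8,0],[4,2,-4,-8,-8],[4,3.5,-8,-8,-20],[4,5,-12,-8,-30],[4,8.3,-23.8,-8,-84],[4,8.3,-23.8,-8,-84],[4,8.3,-23.8,-8,-84],[4,8.3,-23.8,-8,-84],[4,8.3,-23.8,-8,-84],[4,8.3,-23.8,-8,-84],[4,8.3,-23.8,-8,-84],[4,8.3,-23.8,-8,-84],[4,8.3,-23.8,-8,-84],[4,8.3,-23.8,-8,-84],[4,8.3,-23.8,-8,-84]]}}

```text
time: 8.1
tool_pos: [0.5831, -0.0785, 0.0555]
tcp_rot: [-2.064, -2.368, 0.001]
wrist_force: [0.5, -0.3, -2.6]
width: 0.553
grip_force: 63.7
```

```bash
python3 - <<'E'
from h import *
im,d,P=cloud("wrist"); save("w3.png",im); np.savez("w3.npz",im=im,P=P)
st=bot.read_state(); print(st["grip_force"],st["width"]); go(.583,-.078,-.0235,7.8)
E
```

```text
63.73172163963318 0.5551118956905218
now [ 0.5832 -0.0785  0.0556] thy 7.86 t 8.15 w 0.555 F [-0.3 -0.5 -2.9] | row [ 0.05 -0.01  7.91] 0.06
```

View pics/w3.png

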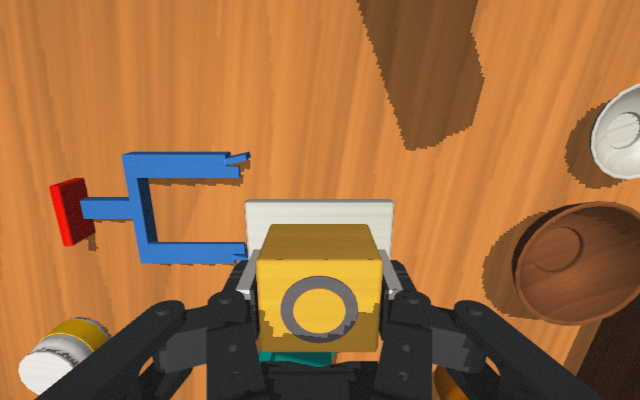

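The die is held square between the pads, ring at (320,308). The carrier is to the left with its mouth at (245,205) facing the die, and its tail plate is at (72,212).

```bash
python3 - <<'E'
from h import *
z=np.load("w3.npz"); im,P=z["im"],z["P"]; hsv=cv2.cvtColor(im,cv2.COLOR_RGB2HSV)
br=(hsv[...,0]>15)&(hsv[...,0]<35)&(hsv[...,1]>110)&box(250,260,385,355)
rect(P,br,.115,.14,"die top")
grey=(hsv[...,1]<60)&(im.max(2)>130)&box(235,195,400,262)
q=rect(P,grey,.075,.1,"flange strip"); 
blue=(hsv[...,0]>100)&(hsv[...,0]<130)&(hsv[...,1]>110)&box(75,140,256,270)
rect(P,blue,.009,.02,"carrier")
for s,b in(("L",box(150,140,225,185)),("R",box(150,238,225,270))):
    q=P[blue&b&(P[...,2]>.011)&(P[...,2]<.02)][:,:2]; f=cv2.fitLine((q*1000).astype(np.float32),cv2.DIST_HUBER,0,.01,.01).ravel(); print(s,np.degrees(np.arctan(f[1]/f[0])),q.mean(0))
red=((hsv[...,0]<8)|(hsv[...,0]>172))&(hsv[...,1]>170)&box(40,170,100,250)
rect(P,red,.018,.03,"plate")
E
```

```text
die top 9014 [583.1 -79.3] [49.  42.1] 7.67
flange strip 4434 [580.3 -63.4] [71.7 30.4] 7.81
carrier 6845 [471.6 -93.5] [124.   82.7] 7.72
L 8.926872 [ 0.48832317 -0.0574743 ]
R 9.133431 [ 0.48935274 -0.12329004]
plate 1097 [ 407.9 -101.7] [ 8.2 43.8] 6.99
```

Emit:
{"name": "step_arm", "arguments": {"motion": [[4,0.08,0,3,0],[4,0.08,0,5.5,0],[4,0.08,0,7,0],[4,0.08,0,7.6,0],[4,0.08,0,7.85,0],[4,0.08,0,7.85,0]]}}

```text
time: 8.75
tool_pos: [0.584, -0.0778, -0.0221]
tcp_rot: [2.062, 2.369, 0.001]
wrist_force: [-0.6, -0.2, -2.6]
width: 0.556
grip_force: 63.7
```

Emit:
{"name": "step_arm", "arguments": {"motion": [[4,0,-1,0,0],[4,0,-1.6,0,0],[4,0,-2.2,0,0],[4,0,-2.8,0,0],[4,0,-3.4,0,0],[4,0,-4,0,0],[4,0,-4,0,0]]}}

```text
time: 9.45
tool_pos: [0.5423, -0.0832, -0.0229]
tcp_rot: [-2.062, -2.368, 0.001]
wrist_force: [-0.4, 0.2, -3.8]
width: 0.554
grip_force: 63.7
```

```bash
cat > m.py <<'E'
from h import *
st=bot.read_state(); im,d,P=cloud("wrist"); save("last.png",im); np.savez("last.npz",im=im,P=P); hsv=cv2.cvtColor(im,cv2.COLOR_RGB2HSV)
print(np.round(st["tool_pos"],4),st["wrist_force"].round(1),st["width"].round(3),st["grip_force"])
M=rot(st["tcp_rot"]); L=(P-st["tool_pos"])@M
blue=(hsv[...,0]>100)&(hsv[...,0]<130)&(hsv[...,1]>110)&(np.abs(L[...,0])<.07)&(L[...,1]<.08)
br=(hsv[...,0]>15)&(hsv[...,0]<35)&(hsv[...,1]>110)&(np.linalg.norm(L[...,:2],axis=-1)<.045)
zt=np.nanmedian(P[br][:,2]); print("die top z",zt); rect(P,br,zt-.006,zt+.006,"die")
zc=np.nanpercentile(P[blue][:,2],90); print("carrier z90",zc); rect(P,blue,zc-.006,zc+.004,"carrier")
red=((hsv[...,0]<8)|(hsv[...,0]>172))&(hsv[...,1]>170)&(np.abs(L[...,0])<.07)&(L[...,1]<0)&(L[...,1]>-.25)
zr=np.nanpercentile(P[red][:,2],85); print("plate z",zr); rect(P,red,zr-.006,zr+.006,"plate")
E
python3 m.py
```

```text
Traceback (most recent call last):
  File "m.py", line 3, in <module>
    print(np.round(st["tool_pos"],4),st["wrist_force"].round(1),st["width"].round(3),st["grip_force"])
                                                                ^^^^^^^^^^^^^^^^^
AttributeError: 'float' object has no attribute 'round'
```

```bash
sed -i 's/st\["width"\].round(3)/round(st["width"],3)/' m.py; python3 m.py
```

```text
[ 0.5431 -0.0832 -0.0227] [-0.5 -0.7 -2.8] 0.556 63.67919683456421
die top z 0.048821095281840046
die 9802 [543.  -83.7] [48.6 42.7] 7.93
carrier z90 0.015357502398068212
carrier 10150 [471.1 -87.7] [123.9  71.3] 8.12
plate z 0.026114226742496298
plate 2281 [ 408.3 -101.7] [ 8.6 44.1] 8.17
```

Emit:
{"name": "step_arm", "arguments": {"motion": [[4,0,-0.7,0.05,0],[4,0,-1.4,0.05,0],[4,0,-2.1,0.05,0],[4,0,-2.8,0.05,0],[4,0,-3.5,0.05,0],[4,0,-4.1,0.05,0],[4,0,-4.6,0.05,0],[4,0,-5,0.05,0],[4,0,-5.4,0.05,0],[4,0,-5.8,0.05,0],[4,0,-6.2,0.05,0],[4,0,-6.2,0.05,0],[4,0,-6.2,0.05,0]]}}

```text
time: 10.85
tool_pos: [0.4818, -0.0917, -0.0231]
tcp_rot: [-2.062, -2.369, 0.001]
wrist_force: [-0.9, -1.0, -3.8]
width: 0.552
grip_force: 63.8
```

```bash
python3 m.py
```

```text
[ 0.4818 -0.0917 -0.0231] [-0.9 -1.  -3.8] 0.552 63.762760162353516
die top z 0.04836678492263177
die 9806 [481.7 -92.1] [49.  42.6] 8.36
carrier z90 0.015352426122079724
carrier 8965 [457.  -77.4] [120.3  69.2] 52.68
plate z 0.02635366263663494
plate 1815 [ 396.6 -103.5] [ 8.  43.9] 8.39
```

View pics/last.png

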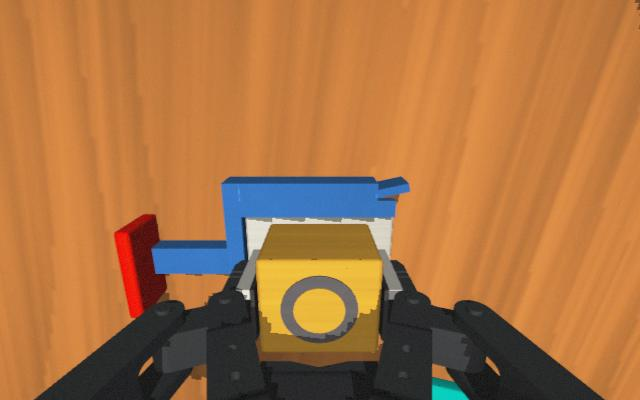

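The die is home under the lips: the flange touches the rear wall near (246,250), and the tail plate moved back about 11 mm with the push. Next I locate the press.

```bash
python3 - <<'E'
from h import *
z=np.load("top0.npz"); im,P=z["im"],z["P"]
X=P[...,:2]; reg=box(175,140,320,262)&(X[...,0]>.42)&(X[...,0]<.72)&(X[...,1]>.05)&(X[...,1]<.36)
hsv=cv2.cvtColor(im,cv2.COLOR_RGB2HSV)
head=reg&(hsv[...,0]>40)&(hsv[...,0]<85)&(hsv[...,1]>70)
rect(P,head,.205,.24,"crosshead")
bed=reg&(P[...,2]>.009)&(P[...,2]<.026)&(hsv[...,1]<90)
q=rect(P,bed,.009,.026,"bed+rails")
rail=reg&(hsv[...,1]<90); q=P[rail&(P[...,2]>.018)&(P[...,2]<.027)]; print(len(q))
# refine in press frame with angle a
r=cv2.minAreaRect((P[head&(P[...,2]>.205)&(P[...,2]<.24)][:,:2]*1000).astype(np.float32))
for a in(26,27,28,29,30,31):
    u=np.array([np.cos(np.radians(a)),np.sin(np.radians(a))]); n=np.array([-u[1],u[0]])
    B=P[bed&(P[...,2]<.016)][:,:2]; print(a,[np.round(1000*np.percentile(B@w,[1,99]),1).tolist() for w in(u,n)])
np.save("rail.npy",q)
E
```

```text
crosshead 898 [610.5 204.3] [ 46.6 204.5] 30.14
bed+rails 2279 [547.3 165.4] [176.9 198.8] 30.71
263
26 [[477.1, 652.4], [-170.0, -14.6]]
27 [[475.6, 649.8], [-181.1, -25.5]]
28 [[473.7, 647.3], [-192.0, -36.5]]
29 [[472.1, 644.9], [-203.0, -47.4]]
30 [[469.8, 642.4], [-213.8, -58.4]]
31 [[467.4, 640.3], [-224.6, -69.4]]
```

Emit:
{"name": "step_arm", "arguments": {"motion": [[4,0,0,-1,0],[4,0,0,-2,0],[4,0,0,-3.5,0],[4,0,0,-5,0],[4,0,0,-6.5,0],[4,0,0,-6.5,0]], "force": 90}}

```text
time: 11.5
tool_pos: [0.4845, -0.0922, 0.0447]
tcp_rot: [2.06, 2.366, 0.004]
wrist_force: [1.4, -0.6, -7.2]
width: 0.549
grip_force: 98.6
```

```bash
python3 m.py
```

```text
[ 0.4845 -0.0922  0.0447] [ 1.4 -0.6 -7.2] 0.549 98.60834956169128
die top z 0.11602056951667337
die 9780 [484.1 -92.7] [48.6 42.9] 7.4
carrier z90 0.08140461601846449
carrier 7501 [456.1 -70.7] [129.5  42.9] 29.22
plate z 0.09050784196253396
plate 1787 [ 398.2 -103.8] [ 7.8 43.9] 8.31
```

```bash
python3 -c "
from h import *
go(.432,.101,.09,30.2)"
```

```text
now [ 0.4835 -0.092   0.0434] thy 7.92 t 11.55 w 0.543 F [ 0.5  0.8 -6.6] | row [19.82 -2.43 -4.69] -22.28
```

Emit:
{"name": "step_arm", "arguments": {"motion": [[4,1,0,-2,-2],[4,3,-0.4,-4,-5],[4,6,-0.8,-4.7,-8],[4,9,-1.2,-4.7,-12],[4,12,-1.6,-4.7,-16],[4,15,-2,-4.7,-19],[4,17.5,-2.2,-4.7,-21],[4,19.2,-2.4,-4.7,-22.3],[4,19.8,-2.4,-4.7,-22.3],[4,19.8,-2.4,-4.7,-22.3],[4,19.8,-2.4,-4.7,-22.3]]}}

```text
time: 12.65
tool_pos: [0.431, 0.1005, 0.0884]
tcp_rot: [-1.566, -2.723, 0.002]
wrist_force: [-0.6, -1.2, -6.8]
width: 0.549
grip_force: 98.3
```

```bash
python3 m.py
```

```text
[0.431  0.1005 0.0884] [-0.6 -1.2 -6.8] 0.549 98.28609466552734
die top z 0.1598037707623963
die 9772 [430.9 100.2] [48.8 42.4] 30.38
carrier z90 0.1247673606458051
carrier 8701 [396.  108.4] [131.1  43.3] 51.53
plate z 0.1355288788348617
plate 1787 [355.9  56.4] [ 7.9 44.1] 30.7
```

View pics/last.png

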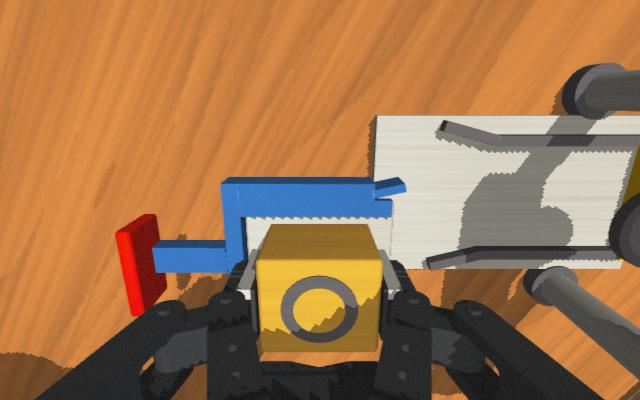

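The carrier hangs level, and the bed is visible: front edge at (375,150), guides at (440,130) and (430,262), yellow stop at (635,160). I fit the guide lines and bed edges.

```bash
python3 - <<'E'
from h import *
z=np.load("last.npz"); im,P=z["im"],z["P"]
reg=box(345,105,640,280)
a=np.radians(30.2); u=np.array([np.cos(a),np.sin(a)]); n=np.array([-u[1],u[0]])
X=(P[...,:2]-[.6105,.2043]); s=X@u*1000; t=X@n*1000; h=P[...,2]*1000
bed=reg&(h>8)&(h<15)&(np.abs(t)<100)
print("bed z",np.median(h[bed]))
for lo in range(-160,0,20):
    m=bed&(s>lo)&(s<lo+20); r=reg&(h>18.5)&(h<26)&(np.abs(t)<70)&(s>lo)&(s<lo+20)
    f=lambda k:np.round(np.percentile(t[k],[1,50,99]),1) if k.sum()>8 else k.sum()
    print(lo,"bed t",f(m),"railL",f(r&(t>0)),"railR",f(r&(t<0)))
for lo in(-50,-30,30,45): 
    m=bed&(t>lo)&(t<lo+10); print("front",lo,np.round(np.percentile(s[m],[0.5,1]),1) if m.sum()>20 else m.sum())
hsv=cv2.cvtColor(im,cv2.COLOR_RGB2HSV); y=box(600,120,640,210)&(hsv[...,0]>20)&(hsv[...,0]<32)&(hsv[...,1]>150)
print("stop",y.sum(),np.round(np.nanpercentile(s[y],[2,10,50]),1),np.nanpercentile(h[y],[5,50,95]).round(1))
E
```

```text
bed z 12.18001719343248
-160 bed t [-52.4  34.1  66.1] railL 0 railR 0
-140 bed t [-60.9   9.4  65.4] railL 0 railR 0
-120 bed t [-59.3   8.   65.4] railL [52.6 57.9 62.9] railR [-59.7 -53.4 -48.2]
-100 bed t [-62.    9.   65.5] railL [47.  53.  58.8] railR [-55.6 -48.7 -43.1]
-80 bed t [-62.    9.   65.8] railL [44.8 49.3 53.6] railR [-50.  -44.7 -40.9]
-60 bed t [-62.    8.5  65.5] railL [44.8 49.  52.8] railR [-49.3 -44.4 -40.9]
-40 bed t [-61.8   8.7  66.2] railL [44.9 49.  52.9] railR [-49.1 -44.4 -40.8]
-20 bed t [-71.5   8.7  72.9] railL [44.8 49.3 53. ] railR [-68.9 -44.9 -40.7]
front -50 [-146.1 -145.7]
front -30 [-145.8 -144.9]
front 30 [-163.8 -162.9]
front 45 [-164.2 -163.9]
stop 418 [39.2 39.8 40.7] [12.8 16.2 22. ]
```

```bash
python3 -c "
from h import *
go(.5095,.1478,-.0105,30.2)"
```

```text
now [0.4311 0.1004 0.0886] thy 30.18 t 12.7 w 0.545 F [-0.6 -0.6 -6.4] | row [0.16 9.17 9.9 ] -0.02
```

Emit:
{"name": "step_arm", "arguments": {"motion": [[4,0.1,1.5,0,0],[4,0.1,4,0,0],[4,0.16,6.5,0,0],[4,0.16,8.5,0,0],[4,0.16,9.2,1,0],[4,0.16,9.2,3,0],[4,0.16,9.2,5,0],[4,0.16,9.2,7,0],[4,0.16,9.2,8.5,0],[4,0.16,9.2,9.2,0],[4,0.16,9.2,9.5,0],[4,0.16,9.2,9.5,0]]}}

```text
time: 13.9
tool_pos: [0.5101, 0.1487, -0.0061]
tcp_rot: [1.566, 2.723, 0.0]
wrist_force: [-0.3, 1.3, -6.5]
width: 0.552
grip_force: 98.0
```

```bash
python3 m.py; python3 - <<'E'
from h import *
P=np.load("last.npz")["P"]; im=np.load("last.npz")["im"]; hsv=cv2.cvtColor(im,cv2.COLOR_RGB2HSV)
a=np.radians(30.2); u=np.array([np.cos(a),np.sin(a)]); n=np.array([-u[1],u[0]])
X=(P[...,:2]-[.6098,.2062]); s=X@u*1000; t=X@n*1000; h=P[...,2]*1000
b=(hsv[...,0]>100)&(hsv[...,0]<130)&(hsv[...,1]>110)
for lo in(-150,-130,-110,-90):
    m=b&(s>lo)&(s<lo+15)&(t>20)&(h>20); print(lo,np.round(np.percentile(t[m],[2,98]),1),np.median(h[m]).round(1)) if m.sum()>20 else print(lo,m.sum())
r=(h>18)&(h<26)&(s>-74)&(s<-40)&(t>30)&(t<60)&~b; print("rail",r.sum(),np.percentile(t[r],[2,98]) if r.sum() else 0)
E
```

```text
[ 0.5101  0.1487 -0.0061] [-0.3  1.3 -6.5] 0.552 97.95851826667786
die top z 0.06523894049155435
die 9789 [510.1 148.5] [48.7 43. ] 30.32
carrier z90 0.03180813913200912
carrier 7061 [497.6 160. ] [85.5 49.3] 30.39
plate z 0.03869383835512648
plate 1793 [433.9 103.6] [ 8.2 44.8] 30.41
-150 [25.3 40.9] 29.7
-130 [25.2 40.9] 30.6
-110 [25.1 40.9] 31.4
-90 [25.5 40.7] 31.9
rail 1349 [42.72640421 50.7854907 ]
```

Emit:
{"name": "step_arm", "arguments": {"motion": [[4,0,0,0.2,0],[4,0,0,0.4,0],[4,0,0,0.5,0],[4,0,0,0.5,0]]}}

```text
time: 14.35
tool_pos: [0.5105, 0.149, -0.0104]
tcp_rot: [1.565, 2.723, 0.001]
wrist_force: [-0.7, -1.2, -3.1]
width: 0.55
grip_force: 98.7
```

Emit:
{"name": "step_arm", "arguments": {"motion": [[7,0,0,0,0],[7,0,0,0,0],[7,0,0,0,0],[7,0,0,0,0],[7,0,0,-1,0],[7,0,0,-3,0],[7,0,0,-6,0],[7,0,0,-9,0],[7,0,0,-9,0],[7,0,0,-9,0]]}}

```text
time: 15.35
tool_pos: [0.511, 0.149, 0.0805]
tcp_rot: [1.565, 2.722, 0.003]
wrist_force: [-0.4, 0.4, -0.8]
width: 0.822
grip_force: 0.0
```

```bash
python3 m.py; python3 -c "
from h import *
go(.400,.084,.085,30.2)"
```

```text
[0.511  0.149  0.0805] [-0.4  0.4 -0.8] 0.822 0.0
die top z 0.06007982996113706
die 3563 [510.1 148.4] [47.6 41.8] 30.38
carrier z90 0.027454351113554328
carrier 4842 [491.  136.7] [122.8  81.9] 30.29
plate z 0.03843837168448102
plate 658 [435.1 104.3] [ 7.1 43.6] 29.55
now [0.5097 0.1488 0.0791] thy 30.22 t 15.4 w 0.818 F [-0.9 -0.3 -0.4] | row [ -0.07 -12.74  -0.59] 0.02
```

Emit:
{"name": "step_arm", "arguments": {"motion": [[0,0,-4,-1,0],[0,0,-8,-1,0],[0,0,-12,-1,0],[0,0,-12.8,-0.6,0],[0,0,-12.8,3,0],[0,0,-12.8,6,0],[0,0,-12.8,8.5,0],[0,0,-12.8,9.2,0],[0,0,-12.8,9.2,0],[0,0,-12.8,9.2,0]]}}

```text
time: 16.4
tool_pos: [0.4, 0.0846, -0.0127]
tcp_rot: [1.565, 2.723, 0.001]
wrist_force: [0.4, -0.1, -0.2]
width: 0.002
grip_force: 0.0
```

```bash
cat > t.py <<'E'
from h import *
st=bot.read_state(); im,d,P=cloud("wrist"); save("last.png",im); L=(P-st["tool_pos"])@rot(st["tcp_rot"])*1000
hsv=cv2.cvtColor(im,cv2.COLOR_RGB2HSV)
a=np.radians(30.2); u=np.array([np.cos(a),np.sin(a)]); n=np.array([-u[1],u[0]])
X=(P[...,:2]-[.6098,.2062]); s=X@u*1000; t=X@n*1000; h=P[...,2]*1000
red=((hsv[...,0]<8)|(hsv[...,0]>172))&(hsv[...,1]>170)&(np.abs(L[...,0])<60)&(L[...,1]>-20)&(L[...,1]<100)&(h>30)&(h<45)
print("plate s",np.percentile(s[red],[1,50,99]).round(1),"t",np.percentile(t[red],[1,99]).round(1),"h",np.median(h[red]).round(1),red.sum())
br=(hsv[...,0]>15)&(hsv[...,0]<35)&(hsv[...,1]>110)&(h>55)&(h<65)&(np.abs(t)<40); print("die s",np.percentile(s[br],[1,99]).round(1),"t",np.percentile(t[br],[1,99]).round(1)) if br.sum()>50 else 0
T=(st["tool_pos"][:2]-[.6098,.2062]); print("tcp s,t",(T@u*1000).round(1),(T@n*1000).round(1),st["tool_pos"][2].round(4),"F along",(st["wrist_force"][:2]@u).round(1),st["width"],st["time"])
f=(im.max(2)<110)&(np.abs(L[...,0])<15)&(np.abs(L[...,1])<30)&(L[...,2]>-90)&(L[...,2]<-20)
print("finger y",np.percentile(L[f][:,1],[1,99]).round(1),"z max",np.percentile(L[f][:,2],[95,99.5]).round(1)) if f.sum() else 0
E
python3 t.py
```

```text
plate s [-206.4 -203.8 -199.5] t [-9.6 21.7] h 37.7 1318
die s [-140.1 -117.5] t [-19.9  21. ]
tcp s,t -242.5 0.4 -0.0127 F along 0.3 0.0020172356162620497 16.4
finger y [-28.3  28.5] z max [-50.5 -43.6]
```

View pics/last.png

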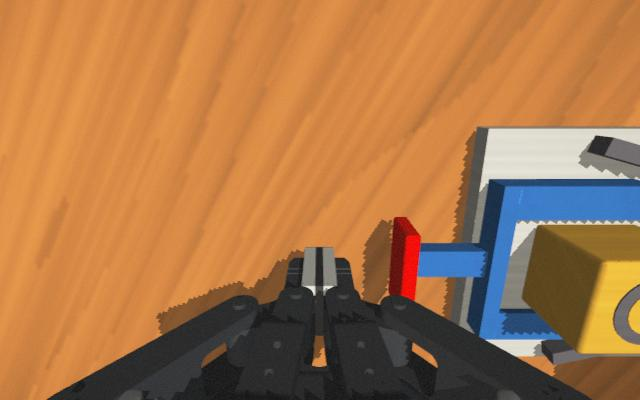

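Emit:
{"name": "step_arm", "arguments": {"motion": [[0,-0.04,1.2,-0.3,0],[0,-0.04,2.2,-0.3,0],[0,-0.04,3,-0.3,0],[0,-0.04,3.7,-0.3,0],[0,-0.04,4.4,-0.3,0],[0,-0.04,5.1,-0.3,0],[0,-0.04,5.8,-0.3,0],[0,-0.04,6.5,-0.3,0],[0,-0.04,7.2,-0.3,0],[0,-0.04,7.9,-0.3,0],[0,-0.04,8.6,-0.3,0],[0,-0.04,9.3,-0.3,0],[0,-0.04,10,-0.3,0],[0,-0.04,10,-0.3,0]]}}

```text
time: 17.85
tool_pos: [0.4848, 0.1338, -0.0089]
tcp_rot: [-1.563, -2.722, 0.006]
wrist_force: [-10.1, -5.5, 15.2]
width: 0.001
grip_force: 8.0
```

```bash
python3 t.py
```

```text
plate s [-132.7 -128.9 -125.9] t [-7.3 22.6] h 38.0 856
die s [-67.5 -21. ] t [-18.6  21.8]
tcp s,t -144.4 0.3 -0.0089 F along -11.5 0.001062713777370075 17.85
finger y [-28.2  28.8] z max [-46.3 -23.1]
```

Emit:
{"name": "step_arm", "arguments": {"motion": [[0,0,-0.8,0,0],[0,0,-0.8,-0.3,0],[0,0,-0.4,-0.3,0],[0,0,0.2,-0.3,0],[0,0,0.8,-0.3,0],[0,0,1.2,-0.3,0]]}}

```text
time: 18.5
tool_pos: [0.4942, 0.1396, -0.0072]
tcp_rot: [-1.563, -2.721, 0.008]
wrist_force: [-8.7, -5.4, 11.6]
width: 0.001
grip_force: 7.1
```

```bash
python3 t.py
```

```text
plate s [-122.2 -118.3 -115.3] t [-6.7 22.9] h 38.0 806
die s [-57.  -10.2] t [-18.8  21.7]
tcp s,t -133.4 0.6 -0.0072 F along -10.3 0.00146304084122176 18.5
finger y [-28.2  28.9] z max [-46.4 -22.6]
```

Emit:
{"name": "step_arm", "arguments": {"motion": [[0,0,0.5,0,0],[0,0,1.0,0,0],[0,0,1.5,0,0],[0,0,2.0,0,0],[0,0,2.4,0,0],[0,0,2.8,0,0],[0,0,3.0,0,0],[0,0,3.0,0,0]]}}

```text
time: 19.35
tool_pos: [0.5205, 0.1548, -0.0072]
tcp_rot: [-1.563, -2.721, 0.007]
wrist_force: [-8.3, -4.1, 9.5]
width: 0.002
grip_force: 5.7
```

```bash
python3 t.py
```

```text
plate s [-91.7 -87.8 -84.8] t [-6.8 22.8] h 37.9 821
die s [-26.7  17.7] t [-18.3  21.9]
tcp s,t -103.0 0.5 -0.0072 F along -9.2 0.001565242544145735 19.35
finger y [-28.1  28.9] z max [-44.5 -21.7]
```

Plate is at −91.7 mm, with about 1–2 mm to go. I push on in 1 mm rows and watch for the force to rise.

Emit:
{"name": "step_arm", "arguments": {"motion": [[0,0,0.1,0,0],[0,0,0.2,0,0],[0,0,0.2,0,0]]}}

```text
time: 19.7
tool_pos: [0.5216, 0.1556, -0.0072]
tcp_rot: [-1.563, -2.721, 0.008]
wrist_force: [-9.1, -5.0, 10.1]
width: 0.0
grip_force: 6.6
```

Emit:
{"name": "step_arm", "arguments": {"motion": [[0,0,0.1,0,0],[0,0,0.2,0,0],[0,0,0.2,0,0]]}}

```text
time: 20.0
tool_pos: [0.5222, 0.1559, -0.0072]
tcp_rot: [-1.562, -2.72, 0.011]
wrist_force: [-11.5, -7.0, 13.3]
width: 0.001
grip_force: 9.0
```

```bash
python3 t.py
```

```text
plate s [-89.8 -85.9 -83. ] t [-7.  22.8] h 37.9 800
die s [-24.8  19.6] t [-18.3  21.9]
tcp s,t -101.0 0.6 -0.0072 F along -13.5 0.0006545157220966747 20.0
finger y [-28.4  29. ] z max [-44.5 -21.8]
```

Emit:
{"name": "step_arm", "arguments": {"motion": [[0,0,0.1,0,0],[0,0,0.2,0,0],[0,0,0.2,0,0],[0,0,0.2,0,0]]}}

```text
time: 20.45
tool_pos: [0.5223, 0.156, -0.0073]
tcp_rot: [-1.561, -2.718, 0.016]
wrist_force: [-15.6, -9.7, 19.5]
width: -0.003
grip_force: 12.0
```

```bash
python3 t.py
```

```text
plate s [-89.7 -85.7 -82.8] t [-6.5 23. ] h 38.0 787
die s [-24.6  19.5] t [-18.3  21.9]
tcp s,t -100.9 0.6 -0.0073 F along -18.3 -0.0031028867638140723 20.45
finger y [-28.1  28.9] z max [-44.5 -22.3]
```

The carrier is on the stop: force is rising and nothing moves. I back off and check from clear of it.

Emit:
{"name": "step_arm", "arguments": {"motion": [[0,0,-0.4,0,0],[0,0,-1.5,0,0],[0,0,-4,0,0],[0,0,-8,0,0],[0,0,-11,-1,0],[0,0,-11,-5,0],[0,0,-11,-9,0],[0,0,-11,-9,0],[0,0,-11,-9,0]]}}

```text
time: 21.4
tool_pos: [0.4341, 0.1036, 0.0844]
tcp_rot: [1.564, 2.721, 0.004]
wrist_force: [-0.2, 0.7, -0.2]
width: -0.001
grip_force: 0.0
```

```bash
sed -i 's/(L\[...,1\]<100)/(L[...,1]<160)/' t.py; python3 t.py; python3 - <<'E'
from h import *
im,d,P=cloud("wrist"); hsv=cv2.cvtColor(im,cv2.COLOR_RGB2HSV); save("fin.png",im)
b=(hsv[...,0]>100)&(hsv[...,0]<130)&(hsv[...,1]>110)
X=P[...,:2]-[.6098,.2062]; m=b&(np.linalg.norm(X,axis=-1)<.12)
rect(P,m,.018,.03,"carrier")
a=np.radians(30.2); u=np.array([np.cos(a),np.sin(a)]); n=np.array([-u[1],u[0]]); s=X@u*1000;t=X@n*1000
for lo in(-40,-25,-10,5):
    k=m&(s>lo)&(s<lo+15)&(P[...,2]>.02); print(lo,np.percentile(t[k],[1,99]).round(1) if k.sum()>20 else k.sum(),np.median(P[k][:,2]*1000).round(1) if k.sum() else 0)
E
```

```text
plate s [-90.5 -88.6 -83.3] t [-19.6  22.6] h 37.5 800
die s [-25.2   3.8] t [-18.4  21.8]
tcp s,t -203.5 -0.3 0.0844 F along 0.2 -0.0013913873049403952 21.4
finger y [-28.4  28.7] z max [-50.3 -43.5]
carrier 5501 [591.6 196.6] [107.5  84.1] 28.64
-40 [-39.8  41.6] 26.6
-25 [-39.9  41.7] 26.6
-10 [-39.9  41.7] 26.6
5 [-39.8  41.7] 26.6
```

View pics/fin.png

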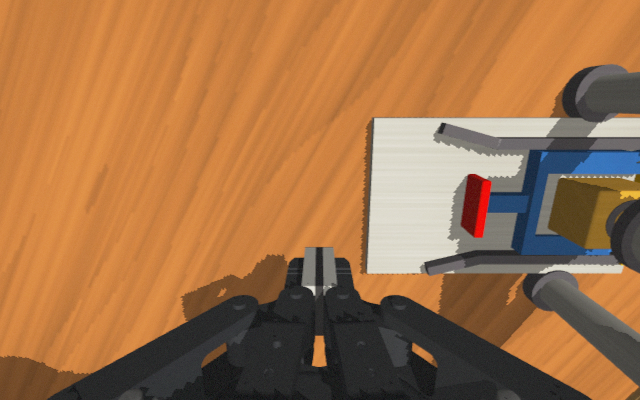

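The carrier sits straight between the guides with its tail plate at −90 mm and its lips at 26.6 mm height. The die is still home in it, and the hand is clear.

```bash
python3 -c "
from workcell import bot
print(bot.finish_job())"
```

```text
the job is handed in; nothing more can be done
None
```

The job is handed in: I slid the die home in the carrier on the bench, then set the pair on the press bed and pushed it against the yellow stop. My last measurements put both within tolerance with the hand clear, but handing in returned no verdict.

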